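# Burnish the scalloped edge of a brass display plaque

### The job

Take the ball burnisher from its fork stand and run its steel ball along the whole scalloped edge of the brass plaque, from the left end to the right end as seen from the robot, in one unbroken pass: press lightly so that the sprung carriage gives a little all the way, but never push it back to its stop. Do not knock the clear guard above the plaque or the other things on the table, and do not drop the burnisher. Finally hang the burnisher upright in its stand again by its collar and let go.

Things in the scene. Friction and masses are not known exactly. Their poses are not given: they have to be found in the camera images.
- burnisher: Loose ball burnisher, 143 mm long, 0.1 to 0.2 kg, hanging upright in the fork stand. Origin: centre of its collar's underside; z runs up its axis to the handle end. Steel collar: disc 40 mm across, z 0 to 6 mm. Above it a light wooden handle, 24 x 24 mm square, z 6 to 76 mm, flats facing its x and y. Below it a 10 mm rod to a steel ball of 14 mm diameter centred at z = -60 mm
- ball (a point): Centre of the burnisher's steel ball (radius 7 mm), 60 mm below the collar's underside
- grip (a point): Middle of the burnisher's wooden handle, on its axis, 41 mm above the collar's underside; its x and y axes are square to the handle's flats
- stand: Fixed wooden fork stand, 100 mm tall, on the robot's left or right. Origin on the table under the hanging burnisher's axis; z up. Top plate 10 mm thick, 84 mm wide in y, upper face at z = 100 mm, with a slot 24 mm wide (y -12 to 12 mm), open at the front (edge at x = -38 mm) and ending at x = +14 mm. Below the plate a back wall at x = 33 to 47 mm
- seat (a point): Point on the stand's top face, 100 mm above the table, where the centre of the collar's underside belongs; the burnisher can be lifted straight up and lowered straight down there (ball and rod pass through the slot)
- fixture: Fixed burnishing fixture: dark steel base 200 x 250 x 20 mm, origin at the centre of its underside, z up; its -x side faces the robot, +y is to the robot's left (yaw up to 0.2 either way). On it a sprung carriage carries a brass plaque 12 mm thick (z = 100 to 112 mm) and 160 mm long (y = -80 to 80 mm). Below the plaque's front 15 mm there is nothing but the base
- edge_mid (a point): Crest of the middle bulge of the plaque's scalloped edge at rest, at mid-thickness: x -70, y 0, z 106 mm in the fixture's frame; does not move with the carriage. The upright edge faces -x; at rest it lies at x = -60 - 10*cos(2*pi*y/110) mm (fixture frame, y in mm): bulge at y = 0 (x = -70), hollows at y = +-55 (x = -50), ends at y = +-80 (x = -58.5)
- plaque (a joint): How far the carriage with the plaque is pushed back in the fixture's +x direction, in m: 0 at rest, 0.014 at the stop. The spring pushes it towards -x with about 0.8 N at 0 and 3 N at the stop
- guard: Clear plastic guard on the fixture, same origin and axes. Level sheet, underside 246 mm above the table, x = -75 mm (front rim, top at 255 mm) to 92 mm, y = -120 to 120 mm: it reaches 5 mm nearer the robot than the plaque's bulge, so an upright hand does not fit; the tool must lean back towards the robot by about 25 to 35 degrees. Two 14 mm posts at x = 88, y = +-112 mm
- red_box: Bystander: loose red presentation box 100 x 85 x 45 mm, origin under its centre, on the side of the robot where the stand is not
- dish: Bystander: loose white ceramic dish, 84 mm across, 32 mm high, origin under its centre, in front of the fixture
- bangle: Bystander: loose flat wooden bangle, 74 mm across, 14 mm high, origin under its centre, in front of the fixture
- tub: Bystander: loose clear plastic tub 120 x 120 x 50 mm with a cuff in it, origin under its centre, left of the fixture
- phone: Bystander: loose black phone 145 x 70 x 9 mm, origin under its centre, right of the fixture
Things that resemble listed ones, but are neither listed nor needed, are in the scene too. Leave any blue or green look-alike of the burnisher alone.

How it is judged:
By the outcome, as a careful person would: the job done as asked, in the order asked, and still so for the second after the job is handed in, with the robot touching nothing.
It also fails if it takes over 67 s, if anything falls off the work surface, if the arm or the gripper's body presses on something with over 40 N, if the wrist force passes 120 N, or if a joint passes its speed limit or range.

### The arm

A 6-joint arm with a two-finger parallel gripper is mounted at the origin on the work surface. World frame = base frame: x ahead of the robot, y to its left, z up, the work surface at z = 0. Lengths are in m, angles in rad, forces in N, time in s.
With the tool pointing down it reaches from about 0.325 to 0.9 m from the base axis. Payload 6.1 kg.
Tool frame: the origin (TCP) lies at the very end of the fingers, on their centre line; the grasp point (between the pads) lies 19 mm behind it; z points along the fingers, y is the line along which they close (so a half turn about z gives the same grasp; the last joint's range is limited). The gripper opens to 85 mm and grips with 20 to 120 N. Pads are 22 mm wide; open, the fingers measure 114 mm over their backs; the gripper's body (76 mm by 85 mm) begins 54 mm behind the grasp point. The pads swing forward as they close: fully open they stand 13 mm farther back than shut.
Start: joints at [-1.329, 0.22, 1.526, -0, 1.395, -0.126], TCP at [0.225, -0.583, 0.231] pointing down, gripper open.
Joint ranges: [-2.98, 2.98], [-0.91, 2.08], [0.09, 2.57], [-1.24, 4.39], [0.2, 2.65], [-2.68, 2.68]. Speed limits (rad/s): [2.57, 2.57, 3.01, 3.14, 3.14, 3.14].

### API

Orientations are given as [roll, pitch, yaw] about the fixed x, y, z axes, in that order (R = Rz(yaw) Ry(pitch) Rx(roll)).
In Python, from plant import movep, move_l, set_joints, gripper_to, hold, inverse_kinematics, observe, get_image, get_calibration, Unreachable, job_done gives the robot as it stands. Calls block until the motion is done:
- movep(position, orientation): joint-space move of the TCP to a pose.
- move_l(position, feed=0.15, rotation=None, max_force=None): straight line of the TCP; rotation=None keeps the orientation; feed is the mean speed in m/s. With max_force (N) it stops when the force on the tool has changed by that much, and returns True; else False.
- set_joints(angles): joint-space move.
- gripper_to(opening, f_grip=None): finger opening in m; f_grip is the grip in N (None keeps the last); returns when the fingers have stopped.
- hold(seconds).
- inverse_kinematics(position, orientation): joint angles nearest the present ones, or None.
- observe(): the state.
- get_image(name): name is "scene" or "top" or "wrist"; returns (picture, depth): 400x640x3 uint8, red, green, blue; 400x640 float32, m along the optical axis (not along the pixel's ray), 0 where there is no reading.
- get_calibration(name): a dict with "intrinsics" (3x3 intrinsics, pixels), "world_from_camera" (4x4, takes a point from camera to world coordinates). Camera axes: x right, y down, z forward; pixel columns grow to the right and rows downward; lengths in m; the calibration is good to about 2 mm. A picture is of the moment at which its call begins: read the wrist's pose just before it. get_calibration takes no time and is no camera call; for the wrist camera it gives the pose at the moment of the call.
A pose or a line that the arm cannot do raises Unreachable and nothing moves.
- job_done(): hands the job in; it is judged then, once.
The state is a dict: "time_s": time; "q": joint angles; "joint_velocities": joint speeds; "joint_torque": joint torques, N m; "eef_pos": TCP position; "tcp_rot": TCP orientation; "ft_force": force on the tool from outside, world axes, zero at the start; "torque": the same for the moment, N m; "opening": finger opening in m; "grasp_force": force on a finger pad.
Only numpy, scipy, OpenCV 4.12 (cv2) and the standard library are available. Lean on these libraries where they do the work, as an engineer would, in place of code of your own. Each camera call takes 0.05 s, during which the arm holds its last target. There are 200 camera calls.

## Working session

There is one attempt and no reset: what is moved stays moved. The work goes in short steps, each a Python script; the robot and the scene stay as the last script left them, time stands still between calls to the robot, and variables do not carry over. Pictures are saved under pics/ and viewed, at most 10 in all, crops included, and the job is handed in when it is done.

```bash
ls; mkdir -p pics; python3 - <<'E'
from plant import *
import cv2,numpy as np,pickle
D={}
for n in("scene","top"):
    im,d=get_image(n);c=get_calibration(n);D[n]=(im,d,c)
    cv2.imwrite(f"pics/{n}0.png",im[...,::-1]);print(n,np.round(c["intrinsics"],1).tolist(),np.round(c["world_from_camera"],3).tolist())
pickle.dump(D,open("d0.pkl","wb"))
s=observe();print(s["time_s"],s["tcp_rot"],s["eef_pos"],s["opening"])
E
```

```text
pics
scene [[363.0, 0.0, 318.2], [0.0, 363.0, 201.9], [0.0, 0.0, 1.0]] [[0.319, 0.754, -0.574, 1.026], [0.948, -0.261, 0.183, -0.105], [-0.012, -0.603, -0.798, 0.77], [0.0, 0.0, 0.0, 1.0]]
top [[506.7, 0.0, 317.8], [0.0, 506.7, 197.6], [0.0, 0.0, 1.0]] [[0.023, -0.989, 0.147, 0.338], [-0.999, -0.026, -0.019, 0.067], [0.022, -0.146, -0.989, 1.651], [0.0, 0.0, 0.0, 1.0]]
0.1 [-3.13980282e+00 -1.87604308e-04  3.67793635e-01] [ 0.22457264 -0.58265584  0.23029593] 0.08542351235647178
```

View pics/scene0.png

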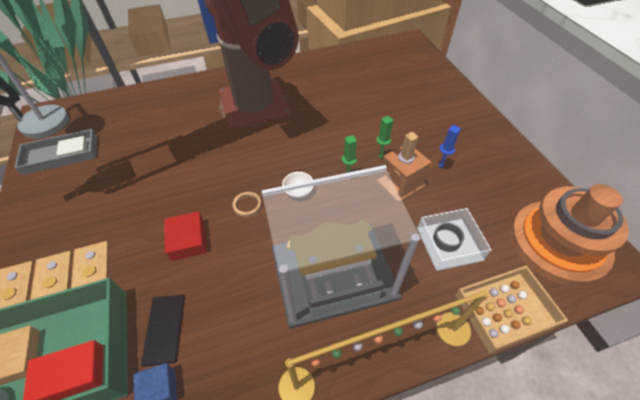

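View pics/top0.png

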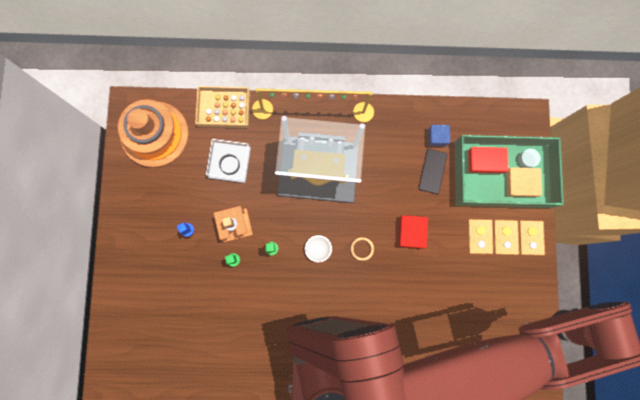

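The scene view shows the stand with the wooden-handled tool at (408,150), green look-alikes at (349,150) and (386,130), and a blue one at (450,140). In the top view these are at (230,222), (272,248), (232,260) and (186,230). The wooden one in the fork fits the description. The guard's front rim runs from (277,177) to (360,179) in the top view.

```bash
cat > h.py <<'E'
import numpy as np,cv2
def ray(c,uv):
    K=c["intrinsics"];T=np.array(c["world_from_camera"]);uv=np.atleast_2d(uv).astype(float)
    d=np.c_[(uv[:,0]-K[0][2])/K[0][0],(uv[:,1]-K[1][2])/K[1][1],np.ones(len(uv))]@T[:3,:3].T
    return T[:3,3],d
def onplane(c,uv,z):
    o,d=ray(c,uv);return o+d*((z-o[2])/d[:,2])[:,None]
def cloud(d,c):
    v,u=np.mgrid[:d.shape[0],:d.shape[1]];o,r=ray(c,np.c_[u.ravel(),v.ravel()])
    P=o+r*d.ravel()[:,None];P[d.ravel()==0]=np.nan
    return P.reshape(*d.shape,3)
def rect(P):
    (cx,cy),(w,h),a=cv2.minAreaRect(P[:,:2].astype(np.float32)*1000);return np.round([cx,cy,w,h,a],1)
E
python3 - <<'E'
import pickle
from h import *
D=pickle.load(open("d0.pkl","rb"))
im,d,c=D["top"];P=cloud(d,c)
im2=D["scene"][0]
a=cv2.resize(im[195:275,170:290],None,fx=5,fy=5,interpolation=2);b=cv2.resize(im2[110:210,330:480],(600,400),interpolation=2)
cv2.imwrite("pics/crop1.png",np.hstack([cv2.resize(a,(400,267)),cv2.resize(b,(400,267))])[...,::-1])
def reg(n,u0,u1,v0,v1,z0,z1,cl=P):
    Q=cl[v0:v1,u0:u1].reshape(-1,3);Q=Q[(Q[:,2]>z0)&(Q[:,2]<z1)]
    print(n,len(Q),rect(Q) if len(Q)>4 else"",np.round(Q.mean(0),3) if len(Q) else "")
reg("plate",205,262,200,250,.09,.108);reg("handle",205,262,200,250,.165,.19);reg("collar",205,262,200,250,.1,.115)
reg("base",265,372,110,210,.014,.028);reg("plaque",265,372,110,210,.105,.12);reg("sheet",265,372,110,210,.24,.265)
S=cloud(*D["scene"][1:])
reg("S plate",380,440,120,205,.09,.108,S);reg("S handle",380,440,120,205,.17,.19,S)
reg("S plaque",260,420,160,325,.105,.12,S);reg("S base",260,420,160,325,.014,.028,S);reg("S sheet",260,420,160,325,.24,.265,S)
# rim: white-ish pixels in both
for nm,i,ci,(u0,u1,v0,v1) in(("top",im,c,(268,370,170,186)),("scene",im2,D["scene"][2],(255,395,160,200))):
    s=i[v0:v1,u0:u1].astype(int);m=(s.min(2)>185);v,u=np.nonzero(m)
    X=onplane(ci,np.c_[u+u0,v+v0],.255);print(nm,len(u),rect(X))
E
```

```text
plate 607 [485.6 305.2  86.3  84.6  16.1] [0.487 0.304 0.1  ]
handle 72 [480.4 304.   23.9  23.9  13.8] [0.48  0.303 0.175]
collar 319 [485.  304.8  84.2  84.1  16.1] [0.486 0.303 0.103]
base 1329 [731.6  46.4 349.3 310.7  86.8] [0.615 0.04  0.02 ]
plaque 159 [618.7  41.7 168.   20.5  85.9] [0.621 0.043 0.111]
sheet 4873 [685.9  36.9 240.5 170.1  85.7] [0.685 0.037 0.251]
S plate 777 [451.3 295.8 161.7  86.8  16.7] [0.491 0.301 0.1  ]
S handle 87 [482.7 304.9  24.3  25.7  17.9] [0.485 0.303 0.175]
S plaque 552 [682.  144.8 170.  475.1  32. ] [0.709 0.044 0.111]
S base 2208 [584.9 125.7 422.9 401.3  86. ] [0.698 0.039 0.02 ]
S sheet 11196 [688.5  38.5 240.7 171.9  86.2] [0.694 0.035 0.251]
top 464 [615.7  41.6 239.6  33.7  86.7]
scene 817 [615.1  41.4 234.8  58.7  76.2]
```

View pics/crop1.png

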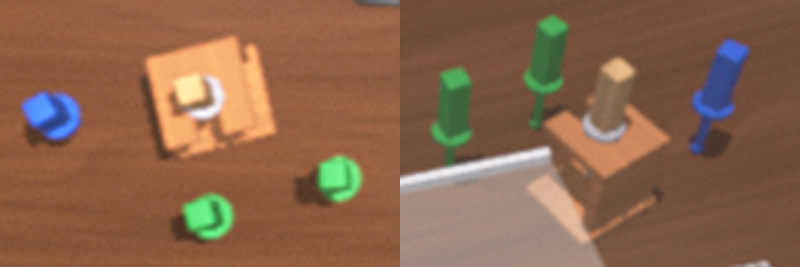

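The crop confirms it. The wooden-handled burnisher with its steel collar hangs in the fork at left (195,92) / right (612,90), so it is the one meant; the blue and green ones stand apart. The stand fit gives its origin at about (0.481, 0.304) with a yaw of 0.28. The guard sheet fit (240 × 170, z 0.251) puts the fixture at about (0.678, 0.038) with a yaw of −0.07. Next I check the reach and move over the stand for a closer look.

```bash
cat >> h.py <<'E'
from scipy.spatial.transform import Rotation as Ro
FO=np.array([.6785,.0383]);FY=-.07;TH=np.radians(32);Z=.106;L=.082   # ball->TCP distance
def rot(yaw,th):
    return (Ro.from_euler("z",yaw)*Ro.from_euler("y",-th)*Ro.from_euler("z",np.pi/2)*Ro.from_euler("x",np.pi))
_y=np.linspace(-80,80,3201);_x=-60-10*np.cos(2*np.pi*_y/110)
def xc(yc):  # ball-centre x (mm, fixture) touching the edge at rest
    m=abs(_y-yc)<7;return np.min(_x[m]-np.sqrt(49-(_y[m]-yc)**2))
def fix(x,y,z=Z,th=TH,l=L):  # TCP position for ball at fixture x,y mm
    c,s=np.cos(FY),np.sin(FY);b=np.r_[FO+np.array([c*x-s*y,s*x+c*y])/1000,z]
    return b-l*rot(FY,th).apply([0,0,1])
E
python3 - <<'E'
from plant import *
from h import *
e=rot(FY,TH).as_euler("xyz")
for y in(81,55,0,-55,-81):
    for dx in(-40,6):
        q=inverse_kinematics(fix(xc(y)+dx,y),e);print(y,dx,None if q is None else np.round(q,2))
ed=rot(.28,0).as_euler("xyz")
for z in(.122,.26,.32):
    q=inverse_kinematics([.481,.304,z],ed);print(z,None if q is None else np.round(q,2))
movep([.40,-.2,.42],rot(.0,0).as_euler("xyz"))
movep([.481,.304,.32],ed)
gripper_to(.06)
c=get_calibration("wrist");s=observe();im,d=get_image("wrist")
T=np.array(c["world_from_camera"]);R=Ro.from_euler("xyz",s["tcp_rot"])
print("cam in tool",R.inv().apply(T[:3,3]-s["eef_pos"]),s["time_s"],s["eef_pos"])
P=cloud(d,c).reshape(-1,3);n=np.linalg.norm(P[:,:2]-[.481,.304],axis=1)<.08
for nm,a,b in(("handle",.165,.19),("plate",.092,.104),("collar",.104,.112)):
    Q=P[n&(P[:,2]>a)&(P[:,2]<b)];print(nm,len(Q),rect(Q) if len(Q)>4 else "")
cv2.imwrite("pics/w1.png",im[...,::-1])
E
```

```text
81 -40 [ 0.17 -0.28  2.22 -0.21  0.66  0.37]
81 6 [ 0.15 -0.16  2.12 -0.19  0.64  0.34]
55 -40 [ 0.1  -0.29  2.23 -0.15  0.65  0.26]
55 6 [ 0.08 -0.16  2.13 -0.14  0.63  0.24]
0 -40 [-0.05 -0.4   2.31 -0.02  0.67  0.03]
0 6 [-0.05 -0.26  2.21 -0.02  0.64  0.03]
-55 -40 [-0.21 -0.37  2.29  0.12  0.67 -0.21]
-55 6 [-0.19 -0.23  2.18  0.11  0.63 -0.19]
-81 -40 [-0.28 -0.4   2.31  0.18  0.69 -0.32]
-81 6 [-0.26 -0.25  2.2   0.17  0.65 -0.29]
0.122 [ 0.43  0.19  1.77 -0.    1.18  0.15]
0.26 [ 0.43  0.07  1.64 -0.    1.43  0.15]
0.32 [ 0.43  0.04  1.56 -0.    1.54  0.15]
cam in tool [ 0.06982824  0.00121423 -0.14193281] 4.05 [0.4812177  0.30363461 0.3201305 ]
handle 771 [483.3 305.6  23.7  23.9  15.6]
plate 4369 [487.4 306.6  85.1  84.   16. ]
collar 383 [482.2 308.8  38.4  31.7  13.7]
```

View pics/w1.png

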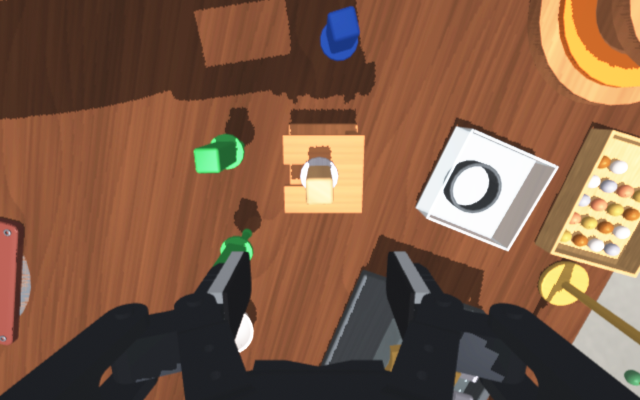

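The wrist view shows the wooden handle at (318,188) in the stand, clear of the green ones at (208,158) and (237,248). The handle measures (0.483, 0.3055) and is 24 mm square, matching the earlier fit to 2 mm. Grasping now.

```bash
python3 - <<'E'
from plant import *
from h import *
g=[.4828,.3052]
move_l(g+[.122],feed=.12)
gripper_to(.015,f_grip=80);s=observe();print("grip",s["opening"],s["grasp_force"],s["eef_pos"],s["time_s"])
f0=observe()["ft_force"]
move_l(g+[.222],feed=.10)
hold(.2);s=observe();print(s["opening"],np.round(s["ft_force"]-f0,2),np.round(s["ft_force"],2),np.round(s["torque"],3))
e=rot(FY,TH).as_euler("xyz")
move_l(fix(xc(81)-60,81,z=.15),feed=.15,rotation=e)
move_l(fix(xc(81)-25,81),feed=.12)
hold(.2);s=observe();print(s["time_s"],s["opening"],np.round(s["ft_force"],2),s["eef_pos"],fix(xc(81)-25,81))
im,d=get_image("scene");c=get_calibration("scene")
cv2.imwrite("pics/s2.png",cv2.resize(im[110:310,230:480],None,fx=3,fy=3,interpolation=2)[...,::-1])
F=[]
for i in range(10): hold(.03);F.append(observe()["ft_force"])
print(np.std(F,0))
E
```

```text
grip 0.02273868532643657 78.29239010810852 [0.48312055 0.30539039 0.12252472] 6.3167
0.023186225786850364 [ 0.65 -0.43 -3.99] [ 0.7  -0.7  -1.15] [0.002 0.039 0.021]
9.8167 0.023119335789858194 [ 0.07 -0.33 -1.57] [0.55081657 0.12873641 0.17660873] [0.550535   0.12847107 0.17553994]
[0.6579977  0.2482582  0.48166277]
```

View pics/s2.png

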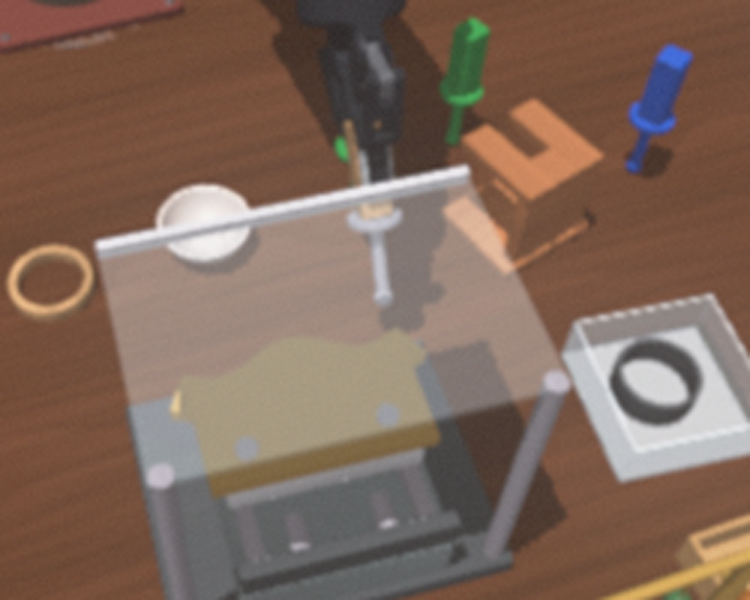

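The tool is held upright in the gripper. The ball is at crop (381,297), in front of the plaque's left end corner at (425,350), and the crest is at (300,340). I measure the edge through the guard against the ball in the same camera.

```bash
python3 - <<'E'
import pickle
from h import *
from scipy.optimize import least_squares
D=pickle.load(open("d0.pkl","rb"));im,d,c=D["scene"]
f=im.astype(int);m=((f[...,0]-f[...,2]>35)&(f[...,1]-f[...,2]>22)).astype(np.uint8);m[:205]=0;m[290:]=0;m[:,:280]=0;m[:,385:]=0
n,l,st,_=cv2.connectedComponentsWithStats(m);k=1+st[1:,4].argmax();print(st[k]);m=l==k
u=np.arange(292,371);v=np.array([np.nonzero(m[:,i])[0].min() if m[:,i].any() else 0 for i in u]);ok=v>0
print(list(zip(u[::8],v[::8])))
W=onplane(c,np.c_[u,v-.5][ok],.112)[:,:2]
def tr(p):
    a=p[2];q=W-p[:2];return np.c_[np.cos(a)*q[:,0]+np.sin(a)*q[:,1],-np.sin(a)*q[:,0]+np.cos(a)*q[:,1]]*1000
def r(p):
    q=tr(p);return q[:,0]+60+10*np.cos(2*np.pi*q[:,1]/110)
p0=[*FO,FY];print("res0",np.round(r(p0)[::6],1),np.round(tr(p0)[::6,1]))
s=least_squares(r,p0,loss="soft_l1");print(s.x,np.round(s.fun[::6],1))
from plant import get_image,observe,get_calibration
im,d=get_image("scene");sub=im[195:220,345:372].astype(int)
g=(sub.max(2)-sub.min(2)<22)&(sub.min(2)>120);vv,uu=np.nonzero(g);print(len(uu),uu.min()+345,uu.max()+345,vv.min()+195,vv.max()+195)
b=onplane(c,[[357,208.5]],.106)[0];st=observe();R=Ro.from_euler("xyz",st["tcp_rot"])
print("ball cam",b,"ball fk",st["eef_pos"]+L*R.apply([0,0,1]))
E
```

```text
[ 287  220   89   56 2879]
[(np.int64(292), np.int64(236)), (np.int64(300), np.int64(237)), (np.int64(308), np.int64(234)), (np.int64(316), np.int64(228)), (np.int64(324), np.int64(224)), (np.int64(332), np.int64(223)), (np.int64(340), np.int64(225)), (np.int64(348), np.int64(226)), (np.int64(356), np.int64(224)), (np.int64(364), np.int64(221))]
res0 [ 2.9  3.3  2.7  2.8  2.3  4.4  3.2  2.1  4.4  1.5  2.3  1.5  9.5 63.9] [-77. -65. -52. -38. -23.  -8.   6.  18.  30.  42.  55.  70.  83.  76.]
[ 0.6817238   0.0376901  -0.07992937] [ 0.5  0.8 -0.1 -0.1 -0.9  1.1 -0.  -1.2  0.9 -2.1 -1.5 -2.5  5.3 60.1]
116 353 361 195 213
ball cam [0.59460013 0.12480426 0.106     ] ball fk [0.59388408 0.12540503 0.10608451]
```

```bash
sed -i 's/FO=np.array(\[.6785,.0383\])/FO=np.array([.6810,.0382])/' h.py
cat >> h.py <<'E'
def fx(n=20):
    from plant import hold,observe
    F=[]
    for i in range(n): hold(.02);F.append(observe()["ft_force"])
    return np.mean(F,0)@[np.cos(FY),np.sin(FY),0],np.std(F,0)[0]
E
python3 - <<'E'
from plant import *
from h import *
for dx in(-8,2,6):
    move_l(fix(xc(81)+dx,81),feed=.04);hold(.15);print(dx,fx(25),np.round(observe()["eef_pos"]-fix(xc(81)+dx,81),4))
print(observe()["time_s"])
E
```

```text
-8 (np.float64(-0.03595763905287931), np.float64(0.4022054397139512)) [-0.  0.  0.]
2 (np.float64(-1.509671117822365), np.float64(0.5442519878236035)) [-0.0001  0.     -0.0001]
6 (np.float64(-2.0675518935946604), np.float64(0.37005943090549426)) [0. 0. 0.]
13.2417
```

```bash
python3 - <<'E'
from plant import *
from h import *
f0=-.04;dx=5.;ys=np.linspace(81,-81,28)
move_l(fix(xc(81)+dx,81),feed=.03)
for y in ys[1:]:
    move_l(fix(xc(y)+dx,y),feed=.03)
    d=(-(fx(8)[0]-f0)-.8)/.157
    print(f"{y:.0f}:{d:.1f}/{dx:.1f}",end=" ")
    dx+=np.clip(.25*(6.5-d),-.8,.8)
print();s=observe();print(s["time_s"],s["opening"],fx(20))
E
```

```text
75:7.5/5.0 69:6.8/4.8 63:6.3/4.7 57:6.7/4.7 51:5.9/4.7 45:7.0/4.8 39:7.0/4.7 33:8.3/4.6 27:7.0/4.1 21:7.0/4.0 15:6.8/3.9 9:7.0/3.8 3:5.7/3.7 -3:5.9/3.9 -9:5.0/4.0 -15:5.1/4.4 -21:6.3/4.8 -27:6.8/4.8 -33:6.6/4.7 -39:6.8/4.7 -45:7.3/4.6 -51:7.6/4.4 -57:5.9/4.2 -63:6.8/4.3 -69:8.1/4.2 -75:6.3/3.8 -81:4.6/3.9 
26.95 0.02293579985803473 (np.float64(-1.9684597244431727), np.float64(0.5144055186586509))
```

The force-derived deflection stayed between 4.6 and 8.3 mm all along. Now I back off, raise the tool and carry it over the seat.

```bash
python3 - <<'E'
from plant import *
from h import *
move_l(fix(xc(81)-70,-81),feed=.12)
e=rot(.28,0).as_euler("xyz");g=[.4831,.3054]
move_l([.44,0.0,.32],feed=.15,rotation=rot(.1,np.radians(10)).as_euler("xyz"))
move_l(g+[.32],feed=.15,rotation=e)
move_l(g+[.235],feed=.12);hold(.2)
s=observe();print(s["time_s"],s["eef_pos"],s["opening"])
im,d=get_image("scene");c=get_calibration("scene")
P=cloud(d,c);Q=P.reshape(-1,3);n=np.linalg.norm(Q[:,:2]-g,axis=1)<.04
for a,b in((.225,.24),(.205,.222),(.14,.2)):
    q=Q[n&(Q[:,2]>a)&(Q[:,2]<b)];print(a,b,len(q),rect(q) if len(q)>4 else "")
t,_=get_image("top")
A=cv2.resize(im[60:200,340:480],(560,560),interpolation=2);cv2.imwrite("pics/s3.png",A[...,::-1])
E
```

```text
32.5167 [0.48363967 0.30565954 0.2361585 ] 0.023172076926796698
0.225 0.24 64 [488.3 299.3  33.8  17.   43.4]
0.205 0.222 98 [489.2 301.8  38.7  29.2  47.1]
0.14 0.2 77 [486.9 304.2  12.7   9.3  51.2]
```

View pics/s3.png

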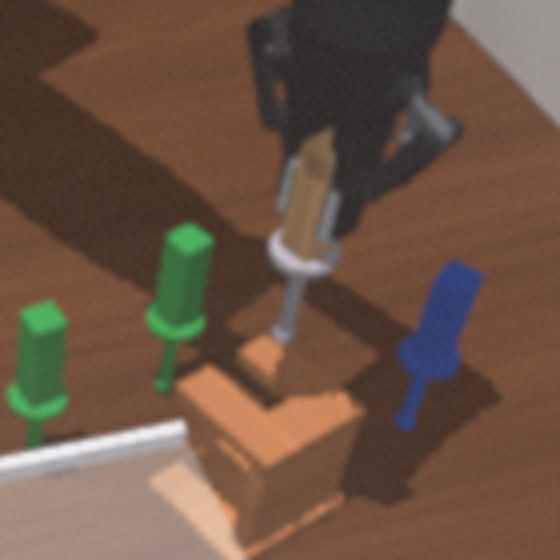

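The tool hangs upright over the slot, with the ball at crop (283,330). Lowering until it seats.

```bash
python3 - <<'E'
from plant import *
from h import *
g=[.4831,.3054]
print(move_l(g+[.132],feed=.08,max_force=12));hold(.1);print(observe()["eef_pos"][2])
print(move_l(g+[.120],feed=.02,max_force=4));hold(.1);print(observe()["eef_pos"][2])
gripper_to(.06);hold(.3)
move_l(g+[.32],feed=.15);hold(.3)
c=get_calibration("wrist");im,d=get_image("wrist");P=cloud(d,c).reshape(-1,3);n=np.linalg.norm(P[:,:2]-g,axis=1)<.08
for nm,a,b in(("handle",.165,.19),("plate",.092,.104),("collar",.104,.112)):
    Q=P[n&(P[:,2]>a)&(P[:,2]<b)];print(nm,len(Q),rect(Q) if len(Q)>4 else "",Q[:,2].mean())
im,_=get_image("scene");t,_=get_image("top")
cv2.imwrite("pics/end.png",np.hstack([cv2.resize(im[100:310,150:480],(400,255)),cv2.resize(t[80:290,120:450],(400,255))])[...,::-1])
print(observe()["time_s"])
E
```

```text
False
0.1326766167758234
True
0.1225307919382703
handle 744 [484.4 306.2  22.7  23.2  16. ] 0.174755355153922
plate 4350 [487.3 306.8  85.   83.7  16. ] 0.09936022084274879
collar 379 [483.7 309.2  38.4  31.4  14.5] 0.10566881383585627
37.4083
```

View pics/end.png

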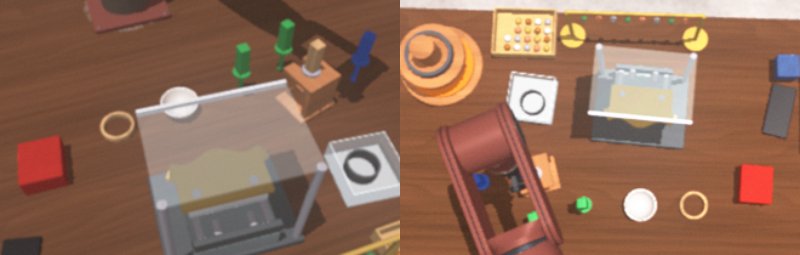

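The burnisher hangs upright in the fork at left (315,65), within about 1 mm of where it started, and everything else visible looks undisturbed.

```bash
python3 -c "
from plant import *
print(job_done())"
```

```text
the job is handed in; nothing more can be done
None
```

I ran the ball along the whole scalloped edge from left to right in one pass, with the carriage giving an estimated 4.6 to 8.3 mm throughout (stop at 14 mm). The burnisher hangs upright in its stand again, released; I handed the job in at about 37 s.

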